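# Check a drying plaster bat with the moisture meter

### The arm

A 6-joint arm with a two-finger parallel gripper is mounted at the origin on the work surface. World frame = base frame: x ahead of the robot, y to its left, z up, the work surface at z = 0. Lengths are in mm, angles in rad, forces in N, time in s.
With the tool pointing down it reaches from about 350 to 875 mm from the base axis. Payload 4.2 kg.
Tool frame: the origin (TCP) lies midway between the tips of the shut fingers; the grasp point (between the pads) lies 19 mm behind it (arm.grip_point_offset is the distance from the TCP to the grasp point, in mm); y points along the fingers, z is the direction in which the jaws open and shut, and the axes are right-handed (so a half turn about y gives the same grasp; the last joint's range is limited). The gripper opens to 85 mm and grips with 20 to 120 N. Pads are 22 mm wide; open, the fingers measure 114 mm over their backs; the gripper's body (76 mm by 85 mm) begins 54 mm behind the grasp point. The pads swing forward as they close: fully open they stand 13 mm farther back than shut.
Start: joints at [1.545, 0.385, 0.008, 0, -1.194, -0.259], TCP at [175.571, 599.812, 231.312] pointing down, gripper open.
Joint ranges: [-3.14, 3.14], [-1.21, 2.06], [-1.07, 1.41], [-3.16, 2.05], [-2.99, -0.16], [-3.1, 3.1]. Speed limits (rad/s): [2.79, 2.79, 3.14, 3.14, 3.14, 3.14].

### API

Orientations are given as a unit quaternion [x, y, z, w].
In Python, from bench import arm, optics, job_done, spotter gives the robot as it stands.
- The arm moves only by the tool jog_arm, never from a script. Its arguments are lists of equal length, an entry for each row: "translation": the shift along the tool's x, y, z in units of 50 mm (1.0 is 50 mm), a list of three; "rot": the turn, a rotation vector about the tool's x, y, z in units of 8 degrees (1.0 is 8 degrees), a list of three; "gripper": the opening, from 0 (shut) to 1 (fully open). A call has 1 to 20 rows; each row is the pose to reach, as a shift and turn from the pose measured when the call began, along the tool's axes at that moment; what a row does not reach only later rows make up. A row lasts 1/10 s, in which the tool goes at most 50 mm and 8.59 degrees, less where a joint would pass 70% of its speed; a pose out of reach is approached as far as the arm can. A call with a gripper value outside its range is refused whole. The fingers move at their own pace and stop on an object; the grip force is fixed at half the most. Time passes only in rows, so rows that repeat a pose let the fingers close. It gives the time, the measured TCP pose, the force and the opening at its end, in the units of the state.
- arm.read_state(): the state, without advancing time (a new reading comes with each control period).
- optics.get_image(name): name is "side" or "top"; returns a dict with "frame" (480x640x3 uint8, red, green, blue), "mtx" (3x3 intrinsics, pixels), "xyz" and "attitude" of the camera in the world. Camera axes: x right, y down, z forward; pixel columns grow to the right and rows downward; lengths in mm; the calibration is good to about 2 mm. A picture is of the moment at which its call begins. There is no depth.
- job_done(): hands the job in, once; it reports no verdict.
Trained networks look in the newest picture that a camera, given by its name, has taken for a name from the list of things; names that differ only in an ending like _2 or _b are one class to them, and where a whole thing is asked for, a point or a joint stands for the part that bears it (a point fixed in the world has none). Each returns a list of dicts, best first, with "score" (0 to 1); they miss things now and then, are a little off and sometimes report something else, mostly with a low value. They report only what shows in the picture. A call takes as long as a camera call. They do not tell look-alikes from the thing itself.
- spotter.look_for(camera, thing): "centre" ([x, y, z] in mm, in the coordinates of the camera as it stood for that picture, good to about 4 mm: the middle of the surface that is visible of it).
The state is a dict: "clock": time; "joints": joint angles; "joint_vel": joint speeds; "joint_efforts": joint torques, N m; "position": TCP position; "ee_rot": TCP orientation; "contact_force": force on the tool from outside, world axes, zero at the start; "wrist_torque": the same for the moment, N m; "gripper_width": finger opening in mm.
Only numpy, scipy, OpenCV 4.12 (cv2) and the standard library are available. Lean on these libraries where they do the work, as an engineer would, in place of code of your own. Each camera call takes 0.05 s, during which the arm holds its last target. There are 200 camera calls.

### The job

Take the orange moisture meter out of its holder and check the plaster bat with the blue ring: first, for a good second, hold the meter still with its ball tip about 7 cm off the blue ring, square to the bat's sloping face and aimed straight at the ring's centre, so that its infrared eye can read the surface. Then bring the ball tip down on the centre of the blue ring and press gently, still square to the face, until the spring tip is about half-way in, and finish like that: holding the meter pressed there, not letting go. Do not push hard, do not touch the bat with the yellow ring or its stand, touch the blue one with nothing but the meter and do not shift it, and leave the other things on the table where they are.

Things in the scene. Friction and masses are not known exactly. Their poses are not given: they have to be found in the camera images.
- meter_center (a point): Centre of the loose moisture meter's orange body, a block 34 (own x) x 26 (own y) x 120 (own z) mm, about 200 g in all; grasp it across the 26 mm. Own z runs along the meter away from the ball tip. Tip's free end 105 mm off along -z (tip out); a black neck, 20 mm thick, lies between. At the start it stands upright in the holder, this point 120 mm up, upper 95 mm of the body clear
- tip_end (a point): Free end of the steel ball tip of the meter (ball 14 mm in diameter), the point that touches. It moves with the spring tip; own axes as meter_center (z from the tip up along the meter)
- tip (a joint): How far the meter's spring tip is pushed in, m: 0 fully out, 0.012 against its stop. Spring: 1 N at 0, 2.5 N half-way (0.006), 4 N at 0.012, rigid beyond
- holder: Fixed grey holder on a dark base 90 x 90 mm and 10 mm thick; origin on the table under its centre. Its square tower, 52 x 44 mm, is 85 mm high; the meter stands 25 mm deep in a well of 40 x 32 mm (3 mm of play all round), resting on a ledge; it lifts straight out after 70 mm, tip included
- spot_blue: Centre of the blue ring (38 mm outside, 28 mm inside, blue centre dot) on the plaster bat to be checked; origin on the face. Own z is the face's outward normal, 0.25 to 0.5 rad off vertical, leaning to the stand's -x side (roughly to the robot); own x points up the slope. It is 15 mm up the slope and 15 mm to -y from the face's centre
- stand_blue: Fixed wooden tilting stand of the blue-ringed white plaster bat (120 x 120 x 24 mm, pivoting stiffly on a level axle 66 mm above the table). Base 130 (own x) x 150 (own y) x 14 mm, cheeks 80 mm high at +y and -y; origin on the table under its centre; own -x faces roughly to the robot
- corner_blue (a point): Corner of the blue-ringed bat's face, 55 mm up the slope and 55 mm to +y from the face's centre; shows whether the bat has shifted on its axle
- spot_yellow: Centre of the yellow ring on the other, otherwise identical bat; axes as spot_blue. Not to be touched
- stand_yellow: The like tilting stand with the yellow-ringed bat; origin and axes as stand_blue. Not to be touched
- jar: Bystander: small jar with a blue label, 38 mm in diameter, 50 mm high, standing about 100 mm from the holder; origin under its centre
- pen: Bystander: red and white marker, 12 x 100 x 12 mm, long in own y, lying behind the yellow stand; origin under its centre
- rib: Bystander: flat wooden rib, 45 x 90 x 6 mm, lying behind the blue stand; origin under its centre
- can: Bystander: can with a blue label, 68 mm in diameter, 75 mm high; origin under its centre
- phone: Bystander: black phone, 72 x 150 x 9 mm; origin under its centre
- rack: Bystander: grey tray of white, green-capped markers, 80 x 120 mm, 58 mm high; origin under its centre
- stick: Bystander: flat wooden stick, 32 x 300 x 7 mm; origin under its centre
There are look-alikes about, which are no part of the job. Leave any pink look-alike of the stand_blue alone.

How it is judged:
By the outcome, as a careful person would: the job done as asked, in the order asked, and still so for the second after the job is handed in, while the arm keeps its last pose, push and grip.
It also fails if it takes over 51 s, if anything falls off the work surface, if the arm or the gripper's body presses on something with over 40 N, if the wrist force passes 120 N, or if a joint passes its speed limit or range.

## Working session

There is one attempt and no reset: what is moved stays moved. The work goes in short steps, Python scripts to look and compute and a tool call to move; the robot and the scene stay as the last step left them, time stands still between calls to the robot, and variables do not carry over. Pictures are saved under pics/ and viewed, about 8 in all and at most 12, crops included, and the job is handed in when it is done.

Besides the shell and the picture viewer there is one more tool, called after "Emit:" as a command line: name --argument value ..., lists and objects as JSON in quotes. jog_arm: Moves the arm, as the interface text tells. Its arguments: {"type":"object","properties":{"translation":{"type":"array"},"rot":{"type":"array"},"gripper":{"type":"array"}},"required":["translation","rot","gripper"]}

```bash
ls; mkdir -p pics
cat > h.py <<'E'
import numpy as np, cv2
from scipy.spatial.transform import Rotation as R
from bench import arm, optics, job_done, spotter
def cam(n):
    d=optics.get_image(n); return d
def save(d,f): cv2.imwrite(f,d["frame"][:,:,::-1])
def rot(d):
    a=np.array(d["attitude"]); return R.from_quat(a) if a.size==4 else R.from_matrix(a)
def w(d,c): return rot(d).apply(c)+np.array(d["xyz"])
def proj(d,p):
    q=rot(d).inv().apply(np.array(p)-np.array(d["xyz"])); u=np.array(d["mtx"])@q; return u[:2]/u[2]
def ray(d,px):
    v=np.linalg.inv(d["mtx"])@[px[0],px[1],1]; v=rot(d).apply(v); return np.array(d["xyz"],float),v/np.linalg.norm(v)
def tri(rs):
    A=sum(np.eye(3)-np.outer(v,v) for o,v in rs); b=sum((np.eye(3)-np.outer(v,v))@o for o,v in rs); return np.linalg.solve(A,b)
E
python3 - <<'E'
from h import *
print(arm.read_state())
for n in("side","top"):
    d=cam(n); save(d,f"pics/{n}0.png"); print(n,d["xyz"],d["attitude"],d["mtx"])
    for t in ["meter_center","tip_end","holder","spot_blue","stand_blue","corner_blue","spot_yellow","stand_yellow","jar","pen","rib","can","phone","rack","stick"]:
        for r in spotter.look_for(n,t)[:3]:
            p=w(d,r["centre"]); print(t,round(r["score"],2),p.round(0),proj(d,p).round(0))
E
```

```text
pics
{'clock': 0.0, 'joints': array([ 1.54458614e+00,  3.85528682e-01,  6.59528669e-03, -5.03784386e-04,
       -1.19396882e+00, -2.58598124e-01]), 'joint_vel': array([ 3.16100232e-04, -2.53868402e-06, -7.11427724e-04, -9.73855107e-04,
       -2.62817605e-03,  6.34894932e-04]), 'joint_efforts': array([-1.21821549e-04, -3.92291629e+01,  1.88399881e+01,  4.18630645e+00,
       -4.67313934e-03, -7.59565125e-06]), 'position': array([175.42567778, 599.25923484, 230.22573442]), 'ee_rot': array([-0.10034183, -0.69918075,  0.70069818,  0.10049806]), 'contact_force': array([-0.058101  , -0.14004835,  0.17180492]), 'wrist_torque': array([-0.01554976,  0.00615673,  0.01343324]), 'gripper_width': 85.29468927273068}
side [ 432.267021   -933.32145505 1051.56094502] [ 0.91699912 -0.02573465  0.02212569 -0.39744282] [[530.24915941   0.         319.40373107]
 [  0.         530.24915941 241.78596458]
 [  0.           0.           1.        ]]
meter_center 0.6 [505. -13. 140.] [317. 256.]
holder 0.71 [504. -23.  17.] [316. 293.]
spot_blue 0.8 [ 677. -451.   80.] [419. 434.]
spot_blue 0.62 [ 466. -315. 
[... 1363 characters left out ...]
.96 [ 456. -296.   78.] [446. 263.]
corner_blue 0.85 [ 659. -441.   82.] [494. 199.]
corner_blue 0.79 [320. 154.  77.] [291. 302.]
spot_yellow 0.66 [563. 275.  86.] [255. 219.]
stand_yellow 0.97 [544. 283.  76.] [253. 226.]
jar 0.53 [604.  22.  50.] [340. 212.]
rib 0.61 [ 551. -281.    7.] [435. 237.]
rib 0.21 [518. 565.   9.] [164. 235.]
can 0.83 [731. 200.  78.] [284. 167.]
phone 0.87 [ 766. -217.   14.] [416. 170.]
phone 0.59 [731. 201.  79.] [283. 167.]
phone 0.16 [760. -20.  33.] [355. 167.]
rack 0.8 [760. -21.  39.] [355. 166.]
rack 0.66 [ 551. -284.   10.] [437. 237.]
rack 0.56 [563. 275.  82.] [256. 219.]
stick 0.87 [516. 566.   6.] [164. 235.]
stick 0.24 [496.   6.  13.] [343. 250.]
```

View pics/side0.png

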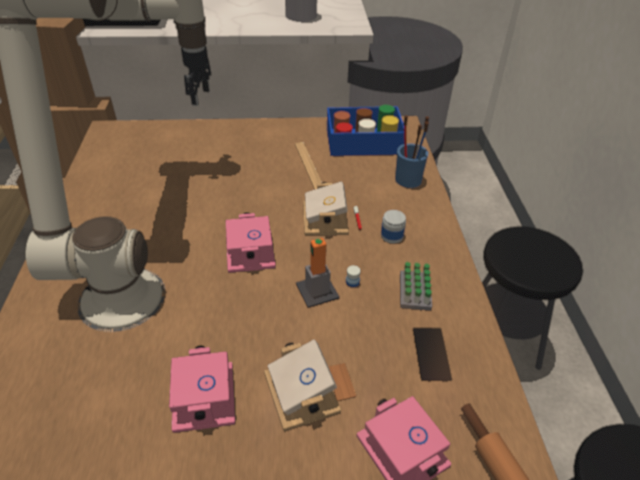

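View pics/top0.png

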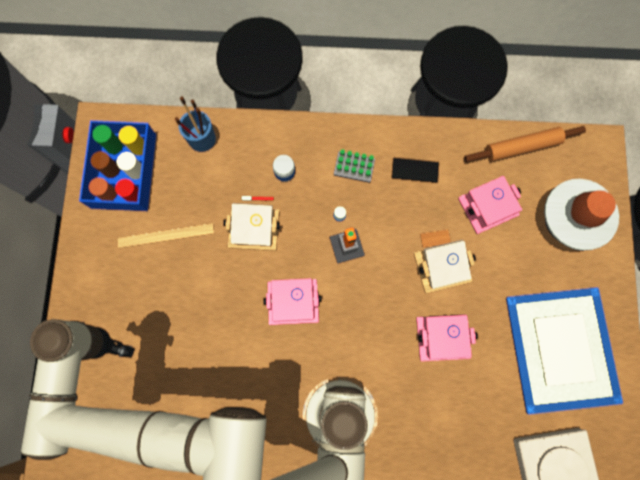

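The side picture shows the white blue-ring bat at about (307,377), with the ring there, pink look-alikes around it, and the meter in its holder at (318,255). In the top picture the bat is at (447,266) with its ring at (452,259), and the holder is at (347,245). I'll take enlarged crops next.

Run:
```python
from h import *
def crop(f,x,y,s,k):
    i=cv2.imread(f)[y:y+s*3//4,x:x+s]; return cv2.resize(i,(400,300),interpolation=cv2.INTER_CUBIC)
a=np.hstack([crop("pics/side0.png",257,338,100,4),crop("pics/top0.png",397,228,100,4)])
b=np.hstack([crop("pics/side0.png",280,233,100,4),crop("pics/top0.png",300,208,100,4)])
cv2.imwrite("pics/c1.png",np.vstack([a,b]))
```

```text
(no output)
```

View pics/c1.png

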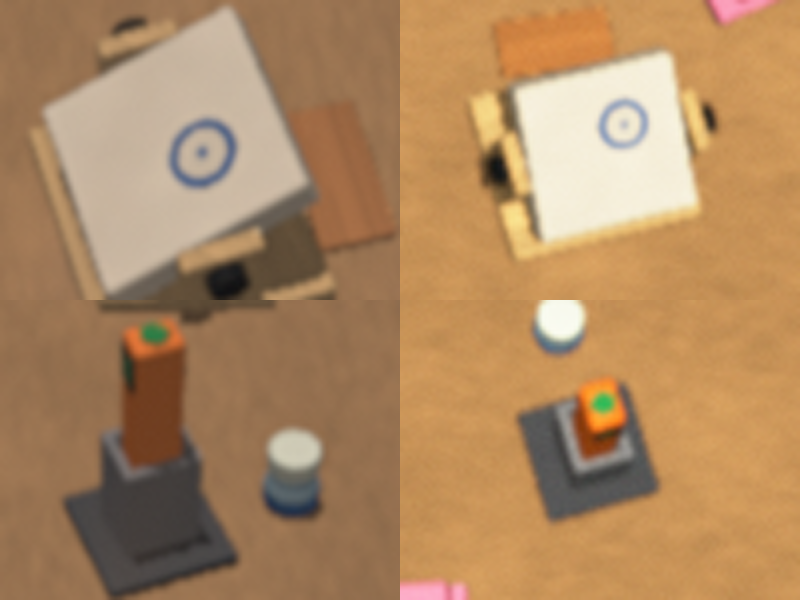

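The crops show the face corners of the bat and the ring centre clearly in both views, and the base of the holder in the top view. I'll fit the models.

```bash
cat > fit.py <<'E'
from h import *
from scipy.optimize import least_squares
ds,dt=cam("side"),cam("top")
P=lambda o,c:np.array(o)+(np.array(c,float)-1.5)/4
S=[P((257,338),c) for c in[(230,7),(308,182),(42,108),(105,294),(203,153)]]
T=[P((397,228),c) for c in[(113,88),(268,52),(142,240),(298,208),(224,124)]]
L=np.array([[60,60,0],[60,-60,0],[-60,60,0],[-60,-60,0],[15,-15,0.]])
def blue(d,c):
    f=d["frame"].astype(int); x,y=c.round().astype(int); w_=np.zeros((480,640)); w_[y-12:y+13,x-12:x+13]=1
    m=np.clip(f[:,:,2]-f[:,:,0]-15,0,60)*w_; yy,xx=np.mgrid[:480,:640]; return np.array([(m*xx).sum(),(m*yy).sum()])/m.sum()
S[4]=blue(ds,S[4]);T[4]=blue(dt,T[4]); print("ring px",S[4],T[4],"tri",tri([ray(ds,S[4]),ray(dt,T[4])]))
def pts(q): return (R.from_euler("ZY",[q[3],-q[4]])).apply(L)+q[:3]
def res(q,o=0):
    p=pts(q); W=[1,1,1,1,3]
    return np.concatenate([k*(proj(d,x)-u) for d,U in((ds,S),(dt,T)) for x,u,k in zip(p,U,W)])
f=least_squares(res,[455,-290,78,.2,.35],loss="soft_l1"); print("bat",f.x.round(3)); print(res(f.x).reshape(-1,2).round(1).tolist())
print("spot",pts(f.x)[4],"n",R.from_euler("ZY",[f.x[3],-f.x[4]]).apply([0,0,1]))
B=[P((300,208),c) for c in[(118,112),(222,83),(257,190),(153,220)]]
bw=[]
for b in B:
    o,v=ray(dt,b); bw.append(o+v*(10-o[2])/v[2])
bw=np.array(bw); print("holder",bw.mean(0),"yaw",[np.arctan2(*(bw[a]-bw[b])[[1,0]]) for a,b in((0,3),(1,2))],np.linalg.norm(bw-np.roll(bw,1,0),axis=1))
# top of meter (green/orange top centre), expected z=180
mt=tri([ray(ds,P((280,233),(153,342-300))),ray(dt,P((300,208),(602,404-300))-np.array([100,0]))]); print("metertop",mt)
s=arm.read_state(); print(s["clock"],R.from_quat(s["ee_rot"]).as_matrix().round(3))
E
python3 fit.py
```

```text
ring px [308.22273567 376.71903882] [451.61058601 258.18714556] tri [ 469.82525496 -312.95097478   81.10586108]
bat [ 4.51166e+02 -3.02558e+02  7.59850e+01  2.83000e-01  3.73000e-01]
[[1.1, -0.4], [1.3, 1.1], [0.0, -0.1], [0.3, 0.6], [0.4, -0.6], [-0.3, 0.6], [0.1, 0.3], [-0.1, 1.2], [-0.6, -0.1], [0.4, 2.4]]
spot [ 468.76575757 -313.06242953   81.45480656] n [-0.3501291  -0.10179903  0.93115336]
holder [509.91138491  -4.25858258  10.        ] yaw [np.float64(0.34768889726697416), np.float64(0.3405250596537962)] [89.34007759 84.72944505 88.8467359  84.08298705]
metertop [508.21290883  -4.6187056  176.15968337]
1.7 [[-0.96  -0.    -0.281]
 [ 0.281  0.    -0.96 ]
 [ 0.    -1.    -0.   ]]
```

```bash
cat >> h.py <<'E'
def jog(p,M,s=None):
    "target TCP position, matrix -> jog units"
    s=s or arm.read_state(); C=R.from_quat(s["ee_rot"])
    t=C.inv().apply(np.array(p)-s["position"])/50; r=(C.inv()*R.from_matrix(M)).as_rotvec(degrees=True)/8
    print("jog",t.round(3).tolist(),r.round(3).tolist()); return t,r
def frame(a,zj):
    a=np.array(a,float);a/=np.linalg.norm(a); z=np.array(zj,float); z-=a*(z@a); z/=np.linalg.norm(z)
    return np.c_[np.cross(a,z),a,z]
E
python3 - <<'E'
from h import *
for sg in(1,-1): jog([509,-4.5,300],frame([0,0,-1],[-.337*sg,.941*sg,0]))
E
```

```text
jog [-9.796, -1.374, 9.726] [-0.0, 17.997, 0.001]
jog [-9.796, -1.374, 9.726] [0.0, -4.503, 0.0]
```

Emit:
jog_arm --translation '[[-9.796,-1.374,9.726],[-9.796,-1.374,9.726],[-9.796,-1.374,9.726],[-9.796,-1.374,9.726],[-9.796,-1.374,9.726],[-9.796,-1.374,9.726],[-9.796,-1.374,9.726],[-9.796,-1.374,9.726],[-9.796,-1.374,9.726],[-9.796,-1.374,9.726],[-9.796,-1.374,9.726],[-9.796,-1.374,9.726],[-9.796,-1.374,9.726],[-9.796,-1.374,9.726],[-9.796,-1.374,9.726],[-9.796,-1.374,9.726],[-9.796,-1.374,9.726],[-9.796,-1.374,9.726],[-9.796,-1.374,9.726],[-9.796,-1.374,9.726]]' --rot '[[0,18,0],[0,18,0],[0,18,0],[0,18,0],[0,18,0],[0,18,0],[0,18,0],[0,18,0],[0,18,0],[0,18,0],[0,18,0],[0,18,0],[0,18,0],[0,18,0],[0,18,0],[0,18,0],[0,18,0],[0,18,0],[0,18,0],[0,18,0]]' --gripper '[1,1,1,1,1,1,1,1,1,1,1,1,1,1,1,1,1,1,1,1]'

```text
clock: 3.7
position: [509.0, -4.4, 300.1]
ee_rot: [0.697, 0.122, -0.121, -0.697]
contact_force: [-0.7, -0.8, 0.5]
gripper_width: 85.6
```

Run:
```python
from h import *
s=arm.read_state(); print(s["clock"],s["position"],s["joints"].round(2))
jog([509,-4.5,123],frame([0,0,-1],[-.337,.941,0]),s)
d=cam("side"); save(d,"pics/s1.png"); print(proj(d,[509,-4.5,180]), proj(d,s["position"]))
d=cam("top"); save(d,"pics/t1.png")
a=cv2.imread("pics/s1.png")[150:330,220:460];b=cv2.imread("pics/t1.png")[150:330,220:460]
cv2.imwrite("pics/c2.png",cv2.resize(np.hstack([a,b]),None,fx=1.66,fy=1.66,interpolation=2))
```

```text
3.7 [508.95877508  -4.40099127 300.09200837] [ 0.31  0.14 -0.15  0.   -1.28 -1.54]
jog [-0.0, 3.542, -0.002] [0.0, 0.011, 0.001]
[318.92374099 241.72489268] [319.94280516 202.75774515]
```

View pics/c2.png

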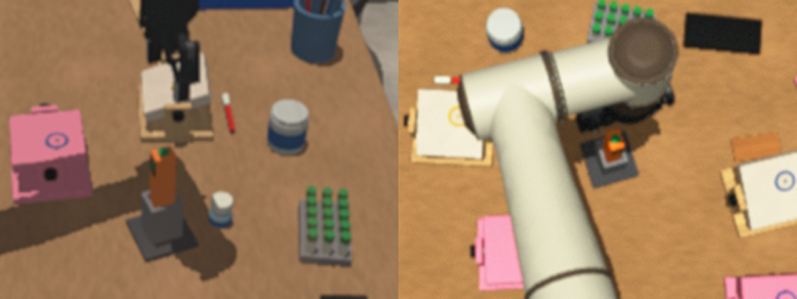

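The side crop shows the open fingers at (180,80), directly above the meter top at (162,153), which agrees with the projection. I'll descend and then close.

Emit:
jog_arm --translation '[[0,0.7,0],[0,1.4,0],[0,2.0,0],[0,2.5,0],[0,2.9,0],[0,3.2,0],[0,3.4,0],[0,3.54,0],[0,3.54,0],[0,3.54,0]]' --rot '[[0,0,0],[0,0,0],[0,0,0],[0,0,0],[0,0,0],[0,0,0],[0,0,0],[0,0,0],[0,0,0],[0,0,0]]' --gripper '[1,1,1,1,1,1,1,1,1,1]'

```text
clock: 4.8
position: [509.5, -4.2, 123.7]
ee_rot: [0.697, 0.122, -0.121, -0.697]
contact_force: [-0.4, -1.0, 1.5]
gripper_width: 85.0
```

Run:
```python
from h import *
s=arm.read_state(); print(s["position"],s["contact_force"])
d=cam("side"); save(d,"pics/s2.png"); 
a=cv2.imread("pics/s2.png")[195:315,240:400]
cv2.imwrite("pics/c3.png",cv2.resize(a,None,fx=4,fy=4,interpolation=2))
```

```text
[509.51489364  -4.24618096 123.66441802] [-0.37711104 -0.97673552  1.5174386 ]
```

View pics/c3.png

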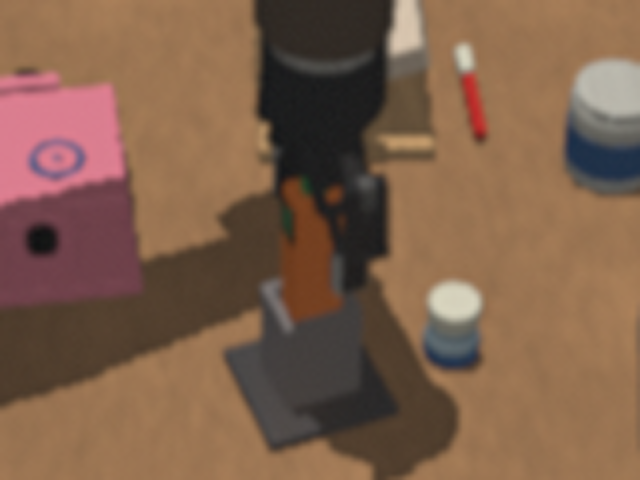

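The meter stands between the fingers: the near one is at (365,220) and the far one is hidden behind the meter. Next I close the gripper.

Emit:
jog_arm --translation '[[0,0,0],[0,0,0],[0,0,0],[0,0,0],[0,0,0],[0,0,0],[0,0,0],[0,0,0],[0,0,0],[0,0,0],[0,0,0],[0,0,0]]' --rot '[[0,0,0],[0,0,0],[0,0,0],[0,0,0],[0,0,0],[0,0,0],[0,0,0],[0,0,0],[0,0,0],[0,0,0],[0,0,0],[0,0,0]]' --gripper '[0,0,0,0,0,0,0,0,0,0,0,0]'

```text
clock: 6.05
position: [509.7, -4.2, 124.0]
ee_rot: [0.697, 0.122, -0.121, -0.697]
contact_force: [-0.4, 0.4, 2.7]
gripper_width: 25.4
```

Emit:
jog_arm --translation '[[0,-0.1,0],[0,-0.3,0],[0,-0.6,0],[0,-1.0,0],[0,-1.4,0],[0,-1.8,0],[0,-2.2,0],[0,-2.6,0],[0,-3.0,0],[0,-3.4,0],[0,-3.4,0]]' --rot '[[0,0,0],[0,0,0],[0,0,0],[0,0,0],[0,0,0],[0,0,0],[0,0,0],[0,0,0],[0,0,0],[0,0,0],[0,0,0]]' --gripper '[0,0,0,0,0,0,0,0,0,0,0]'

```text
clock: 7.15
position: [510.6, -4.1, 297.2]
ee_rot: [0.697, 0.125, -0.119, -0.697]
contact_force: [0.4, 0.4, -2.6]
gripper_width: 25.2
```

Run:
```python
from h import *
s=arm.read_state(); print(s["position"],s["contact_force"],s["joints"].round(2))
p=s["position"]; c=p+[0,0,17]  # meter centre expected at z-4 under grasp... printed for check
d=cam("side"); save(d,"pics/s3.png")
for n in("side","top"):
    if n=="top": d=cam(n)
    for t in("meter_center","tip_end"):
        for r in spotter.look_for(n,t)[:2]: print(n,t,round(r["score"],2),(w(d,r["centre"])-p).round(1))
a=cv2.imread("pics/s3.png")[160:310,230:430]
cv2.imwrite("pics/c4.png",cv2.resize(a,None,fx=4,fy=4,interpolation=2))
```

```text
[510.63886389  -4.13403973 297.18780887] [ 0.35239904  0.44196419 -2.5684    ] [ 0.31  0.14 -0.16  0.   -1.26 -1.54]
side meter_center 0.75 [ 253.8 -212.4 -285.2]
side meter_center 0.58 [ -6.7 -14.1 -22.2]
top meter_center 0.74 [ 255.2 -214.3 -284.1]
top tip_end 0.33 [  -6.3    8.2 -285.1]
```

View pics/c4.png

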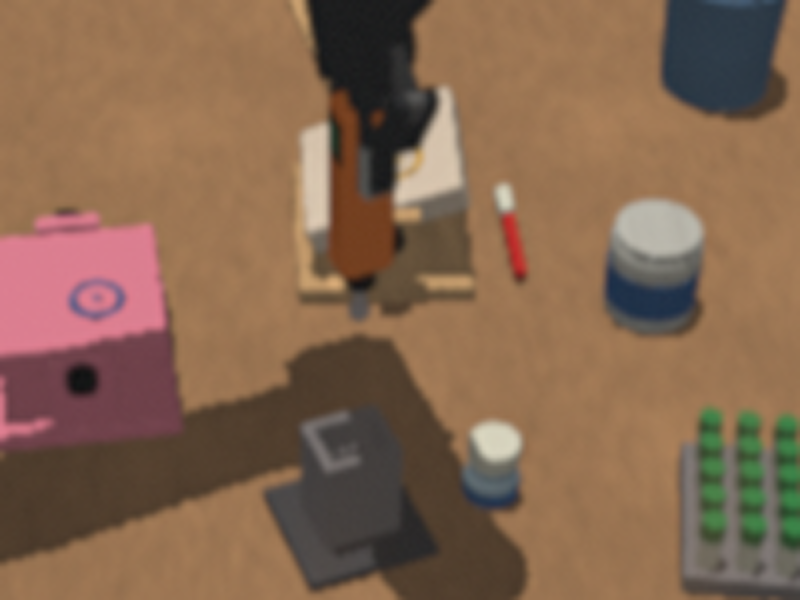

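The meter is out of the well, with its tip at about (359,313) in the crop and its axis looking upright. Now the hover pose.

```bash
cat >> h.py <<'E'
SPOT=np.array([469.3,-313,81.2]); N=np.array([-.350,-.102,.931]); N/=np.linalg.norm(N); TL=109.
def tipjog(h,J=(0,1,0)): return jog(SPOT+(h+TL)*N,frame(-N,J))
E
python3 - <<'E'
from h import *
s=arm.read_state();M=R.from_quat(s["ee_rot"]).as_matrix();t=s["position"]+TL*M[:,1]; d=cam("side"); print("tip pred",t,proj(d,t)); tipjog(70)
E
```

```text
tip pred [508.65390342  -4.33438076 183.66828953] [318.80533814 240.5670061 ]
jog [-4.136, 0.902, -5.461] [0.274, 2.312, -2.673]
```

Emit:
jog_arm --translation '[[-0.4,0.0,-0.55],[-1.0,0.1,-1.4],[-1.8,0.3,-2.4],[-2.6,0.5,-3.4],[-3.3,0.7,-4.3],[-3.8,0.8,-5.0],[-4.05,0.87,-5.35],[-4.136,0.9,-5.461],[-4.136,0.9,-5.461],[-4.136,0.9,-5.461],[-4.136,0.9,-5.461],[-4.136,0.9,-5.461]]' --rot '[[0.03,0.23,-0.27],[0.07,0.58,-0.67],[0.12,1.0,-1.2],[0.17,1.45,-1.7],[0.22,1.85,-2.1],[0.25,2.1,-2.4],[0.27,2.25,-2.6],[0.274,2.312,-2.673],[0.274,2.312,-2.673],[0.274,2.312,-2.673],[0.274,2.312,-2.673],[0.274,2.312,-2.673]]' --gripper '[0,0,0,0,0,0,0,0,0,0,0,0]'

```text
clock: 8.7
position: [407.3, -330.1, 248.2]
ee_rot: [-0.659, -0.134, -0.119, 0.73]
contact_force: [-0.0, 0.0, -1.6]
gripper_width: 25.3
```

Run:
```python
from h import *
s=arm.read_state();M=R.from_quat(s["ee_rot"]).as_matrix();t=s["position"]+TL*M[:,1]
print(s["clock"],s["contact_force"],"tip",t,"off",(t-SPOT)@N,(t-SPOT)-N*((t-SPOT)@N),"ang",np.arccos(-M[:,1]@N)); tipjog(70)
for n in("side","top"):
    d=cam(n); save(d,f"pics/{n}h.png"); c=proj(d,SPOT+60*N).round().astype(int)
    print(n,c,"tip",proj(d,t),"spot",proj(d,SPOT),"bodytop",proj(d,t+165*N*1.0),"bodybot",proj(d,t+45*N))
    i=cv2.imread(f"pics/{n}h.png")[c[1]-56:c[1]+57,c[0]-50:c[0]+50]; cv2.imwrite(f"pics/_{n}.png",cv2.resize(i,(400,452),interpolation=2))
    print("crop origin",c-[50,56])
cv2.imwrite("pics/c5.png",np.hstack([cv2.imread("pics/_side.png"),cv2.imread("pics/_top.png")]))
```

```text
8.7 [-0.02943545  0.03295536 -1.59625701] tip [ 445.40702862 -318.87565422  146.71701664] off 69.96992015008071 [0.60060369 1.26247337 0.36410695] ang 0.0007312977121045293
jog [-0.014, -0.001, -0.024] [-0.005, 0.017, 0.0]
side [299 364] tip [297.06892389 361.49407024] spot [308.59248777 376.55444025] bodytop [264.23940598 321.27338456] bodybot [288.8763297  351.45701283]
crop origin [249 308]
top [459 263] tip [459.60837615 263.18845617] spot [451.69849767 258.80783825] bodytop [482.49386639 275.91989551] bodybot [465.35596851 266.38590236]
crop origin [409 207]
```

View pics/c5.png

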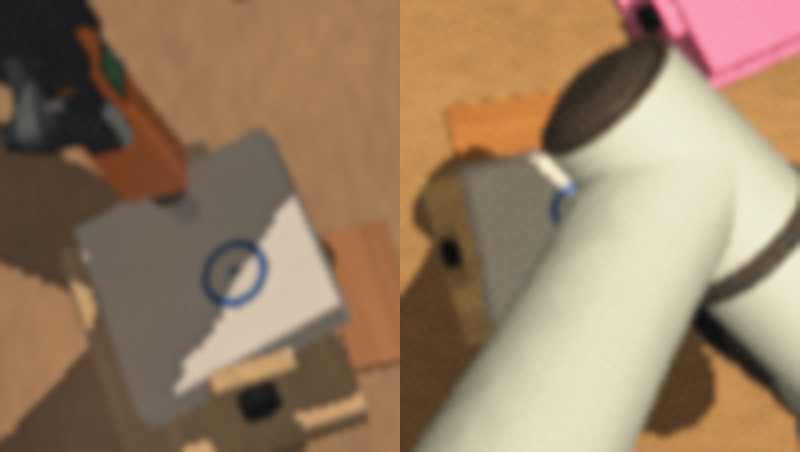

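In the side crop the ball is at (187,208), within about 2 px of prediction. The ring is at (235,272). The top view is blocked by the arm. I'll check how the meter sits in the hand by fitting its box outline to the orange pixels.

```bash
cat > roll.py <<'E'
from h import *
import sys
d=cam("side"); s=arm.read_state(); M=R.from_quat(s["ee_rot"]).as_matrix(); g=s["position"]-19*M[:,1]
K=6
f=cv2.resize(d["frame"],None,fx=K,fy=K,interpolation=cv2.INTER_CUBIC)
c0=proj(d,g+60*M[:,1]).round().astype(int); x0,y0=c0-[50,42]; f=f[y0*K:(y0+84)*K,x0*K:(x0+100)*K]
h=cv2.cvtColor(f,cv2.COLOR_RGB2HSV); H,S_,V=[h[...,k].astype(int) for k in range(3)]
org=(H<13)&(S_>165)&(V>55); dark=V<75
# drop the rib etc: keep largest component
n,l,st,_=cv2.connectedComponentsWithStats(org.astype(np.uint8)); org=l==1+np.argmax(st[1:,4])
def pose(roll,dx,dz,pitch):
    Q=R.from_rotvec(M[:,2]*roll)*R.from_rotvec(M[:,0]*pitch); X=Q.apply(M.T).T # columns? apply to each axis
    A=np.c_[Q.apply(M[:,0]),Q.apply(M[:,1]),Q.apply(M[:,2])]
    c=g+dx*M[:,0]+ A[:,1]*dz; return c,A   # centre, axes (y toward tip)
def px(p): return ((proj(d,p)-[x0,y0]+.5)*K-.5)
def corners(c,A): return np.array([px(c+A@np.array([17*a,60*b,13*e])) for a in(-1,1) for b in(-1,1) for e in(-1,1)])
def poly(c,A):
    m=np.zeros(org.shape,np.uint8); cv2.fillConvexPoly(m,cv2.convexHull(corners(c,A).round().astype(np.int32)),1); return m>0
def cost(r,dx,dz,p=0):
    m=poly(*pose(r,dx,dz,p)); return (org&~m).sum()+(m&~org&~dark).sum()
best=min((cost(r,dx,dz,0),r,dx,dz) for r in np.arange(-.2,.21,.02) for dx in range(-6,7,1) for dz in range(-8,9,2)) if 1 else 0
# nominal: centre is TL-19+... from tip: centre = tip -105
print("best",best,"nominal",cost(0,0,TL+19-105))
for r in np.arange(-.12,.121,.03): print(round(r,2),min((cost(r,dx,dz),dx,dz) for dx in range(-6,7) for dz in range(15,32,2)))
best=min((cost(r,dx,dz,0),r,dx,dz) for r in np.arange(-.2,.21,.02) for dx in range(-6,7,1) for dz in range(15,32,1)); print("best2",best)
o=f[:,:,::-1].copy()
for q,col in(((0,0,TL+19-105,0),(0,255,0)),((*best[1:],0),(255,255,0))):
    c,A=pose(*q); cv2.polylines(o,[cv2.convexHull(corners(c,A).round().astype(np.int32))],True,col,1)
    cv2.circle(o,tuple(px(c+105*A[:,1]).round().astype(int)),3,col,-1); print("tip px",px(c+105*A[:,1]))
cnt=cv2.findContours(org.astype(np.uint8),0,1)[0]; cv2.drawContours(o,cnt,-1,(0,0,255),1)
cv2.imwrite(sys.argv[1],o)
E
python3 roll.py pics/r1.png
```

```text
best (np.int64(6553), np.float64(-1.1102230246251565e-16), -4, 8) nominal 10239
-0.12 (np.int64(8873), -5, 15)
-0.09 (np.int64(8088), -4, 15)
-0.06 (np.int64(7475), -6, 15)
-0.03 (np.int64(6797), -6, 15)
0.0 (np.int64(6583), -5, 15)
0.03 (np.int64(6740), -5, 15)
0.06 (np.int64(7141), -3, 15)
0.09 (np.int64(7809), -3, 15)
0.12 (np.int64(8654), 0, 15)
best2 (np.int64(6566), np.float64(0.01999999999999988), -5, 15)
tip px [380.73561149 348.29602869]
tip px [351.4989246 343.2921063]
```

View pics/r1.png

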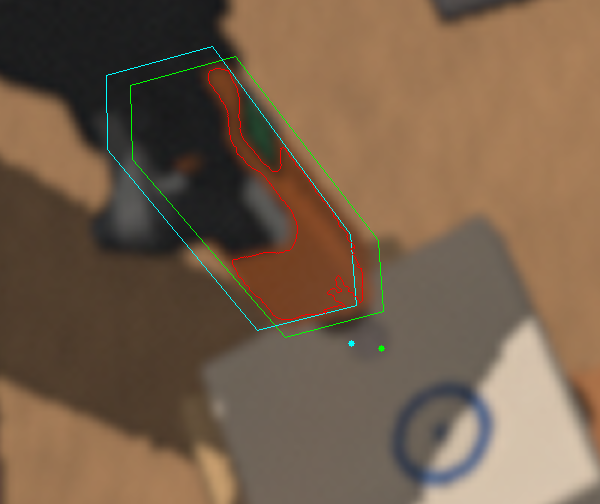

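The green nominal outline runs parallel to the orange edges, so roll is about 0. The predicted tip at (381,348) lies on the ball's lower end, about 1 px off. I'll make the small correction and hold still for 2 s.

Emit:
jog_arm --translation '[[-0.014,0,-0.024],[-0.014,0,-0.024],[-0.014,0,-0.024],[-0.014,0,-0.024],[-0.014,0,-0.024],[-0.014,0,-0.024],[-0.014,0,-0.024],[-0.014,0,-0.024],[-0.014,0,-0.024],[-0.014,0,-0.024],[-0.014,0,-0.024],[-0.014,0,-0.024],[-0.014,0,-0.024],[-0.014,0,-0.024],[-0.014,0,-0.024],[-0.014,0,-0.024],[-0.014,0,-0.024],[-0.014,0,-0.024],[-0.014,0,-0.024],[-0.014,0,-0.024]]' --rot '[[0,0,0],[0,0,0],[0,0,0],[0,0,0],[0,0,0],[0,0,0],[0,0,0],[0,0,0],[0,0,0],[0,0,0],[0,0,0],[0,0,0],[0,0,0],[0,0,0],[0,0,0],[0,0,0],[0,0,0],[0,0,0],[0,0,0],[0,0,0]]' --gripper '[0,0,0,0,0,0,0,0,0,0,0,0,0,0,0,0,0,0,0,0]'

```text
clock: 10.85
position: [406.6, -331.6, 247.9]
ee_rot: [-0.659, -0.134, -0.119, 0.73]
contact_force: [-0.0, 0.7, -2.1]
gripper_width: 25.7
```

```bash
cat > st.py <<'E'
from h import *
import sys
s=arm.read_state();M=R.from_quat(s["ee_rot"]).as_matrix();t=s["position"]+TL*M[:,1];e=t-SPOT
print(s["clock"],"F.n",s["contact_force"]@N,s["contact_force"].round(2),"h",e@N,"lat(tool x,z)",e@M[:,0],e@M[:,2],"ang",np.arccos(min(1,-M[:,1]@N)))
tipjog(float(sys.argv[1]))
E
python3 st.py 10
```

```text
10.85 F.n -2.0157827362914356 [-0.02  0.72 -2.1 ] h 70.06141104627615 lat(tool x,z) -0.026395569136597012 -0.24276283056801118 ang 0.0005371460470967806
jog [0.001, 1.201, 0.006] [-0.003, 0.013, 0.002]
```

Emit:
jog_arm --translation '[[0,0.1,0],[0,0.25,0],[0,0.4,0],[0,0.55,0],[0,0.7,0],[0,0.85,0],[0,1.0,0],[0,1.1,0],[0,1.17,0],[0,1.2,0],[0,1.2,0],[0,1.2,0],[0,1.2,0]]' --rot '[[0,0,0],[0,0,0],[0,0,0],[0,0,0],[0,0,0],[0,0,0],[0,0,0],[0,0,0],[0,0,0],[0,0,0],[0,0,0],[0,0,0],[0,0,0]]' --gripper '[0,0,0,0,0,0,0,0,0,0,0,0,0]'

```text
clock: 12.15
position: [427.6, -325.6, 192.4]
ee_rot: [-0.659, -0.134, -0.119, 0.73]
contact_force: [-0.3, 0.1, -2.3]
gripper_width: 25.7
```

```bash
python3 st.py 0
python3 - <<'E'
from h import *
s=arm.read_state();M=R.from_quat(s["ee_rot"]).as_matrix();t=s["position"]+TL*M[:,1]
d=cam("side"); save(d,"pics/s5.png"); K=8
q=lambda p:((proj(d,p)-[270,335]+.5)*K-.5).round().astype(int)
i=cv2.resize(cv2.imread("pics/s5.png")[335:405,270:350],None,fx=K,fy=K,interpolation=2)
cv2.circle(i,tuple(q(t)),3,(0,255,0),-1);cv2.circle(i,tuple(q(SPOT)),3,(0,0,255),-1);print("tip",q(t),"spot",q(SPOT))
cv2.imwrite("pics/c6.png",i)
E
```

```text
12.15 F.n -2.0110079291852387 [-0.34  0.13 -2.27] h 10.413759112303772 lat(tool x,z) 0.23268500155294664 -0.4042894305117003 ang 0.0008245686448656381
jog [-0.003, 0.208, 0.008] [-0.0, 0.015, 0.006]
tip [300 321] spot [312 336]
```

View pics/c6.png

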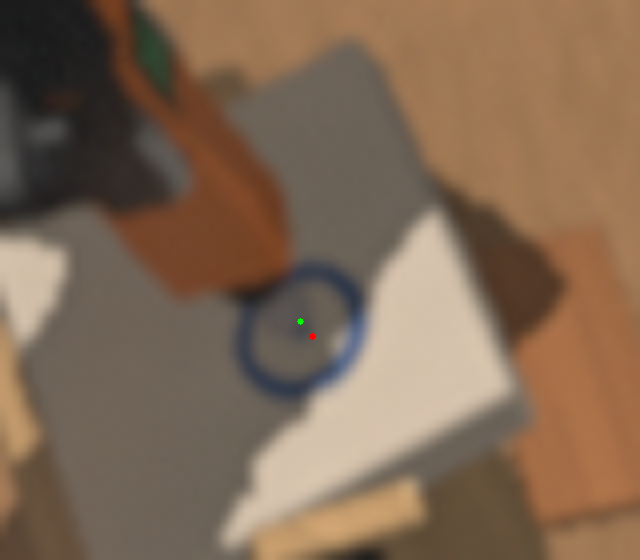

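The ring in this crop spans x 238–365 and y 263–398, so its centre is about (301,331). My SPOT projects to (312,336), about 1.3 px off, so I'll re-measure the ring with an ellipse fit on the first pictures.

Run:
```python
from h import *
C={}
for n,(x,y),f in(("side",(307,376),"pics/side0.png"),("top",(452,258),"pics/top0.png"),("side",(307,376),"pics/s5.png")):
    K=8; i=cv2.resize(cv2.imread(f)[y-14:y+15,x-14:x+15],None,fx=K,fy=K,interpolation=2).astype(int)
    for th in(20,35,50):
        m=(((i[...,0]-i[...,2])>th)*255).astype(np.uint8)
        cs=[c for c in cv2.findContours(m,cv2.RETR_LIST,1)[0] if cv2.contourArea(c)>1500]
        for c in cs:
            e=cv2.fitEllipse(c); print(f,th,((np.array(e[0])+.5)/K-.5+[x-14,y-14]).round(2),(np.array(e[1])/K).round(1))
            if th==35: C.setdefault(f,[]).append((np.array(e[0])+.5)/K-.5+[x-14,y-14])
ds,dt=cam("side"),cam("top")
a,b=np.mean(C["pics/side0.png"],0),np.mean(C["pics/top0.png"],0); p=tri([ray(ds,a),ray(dt,b)]); print(p,proj(ds,p)-a,proj(dt,p)-b,"along n",(p-SPOT)@N)
```

```text
pics/side0.png 20 [307.21 375.9 ] [13.6 16.2]
pics/top0.png 20 [452.4  258.58] [10.5 11.4]Traceback (most recent call last):
  File "<stdin>", line 12, in <module>
KeyError: 'pics/side0.png'
```

```bash
sed -i 's/^S\[4\]=blue.*;T\[4\]=[^;]*;/S[4]=np.array([307.2,375.95]);T[4]=np.array([452.45,258.6]);/' fit.py; python3 fit.py | head -4; python3 st.py 0
```

```text
ring px [307.2  375.95] [452.45 258.6 ] tri [ 467.66900073 -314.17258881   86.12718648]
bat [ 4.49999e+02 -3.03359e+02  7.93800e+01  2.80000e-01  4.03000e-01]
[[0.5, -1.4], [0.5, 0.3], [-0.2, -0.4], [-0.0, 0.4], [1.6, -0.1], [0.4, 0.8], [0.9, 0.6], [0.1, 1.3], [-0.2, 0.0], [-0.2, 1.8]]
spot [ 467.4111092  -313.95319608   85.26076157] n [-0.37672985 -0.1085285   0.91994358]
12.4 F.n -1.4209337921246254 [-0.2  -0.38 -1.64] h 10.212946598640672 lat(tool x,z) 0.06425304479133011 -0.3010279165488275 ang 0.0005652944592037506
jog [-0.0, 0.204, 0.007] [-0.002, 0.014, 0.003]
```

Run:
```python
from h import *
# left: hover picture, right: now; contrast-stretched about the face's grey
d=cam("side"); save(d,"pics/s6.png")
out=[]
for f,(x,y) in(("pics/sideh.png",(281,344)),("pics/s6.png",(290,356))):
    i=cv2.resize(cv2.imread(f)[y:y+36,x:x+36],(396,396),interpolation=2).astype(float)
    out.append(np.clip((i-35)*2.2,0,255).astype(np.uint8))
cv2.imwrite("pics/c7.png",np.hstack(out))
s=arm.read_state();M=R.from_quat(s["ee_rot"]).as_matrix();t=s["position"]+TL*M[:,1]
for nm,p in(("tip",t),("ballc",t+7*N),("neckend",t+14*N),("body bottom",t+45*N)): print(nm,((proj(d,p)-[290,356]+.5)*11-.5).round())
t2=SPOT+70*N+[.6,1.26,.36]
for nm,p in(("tip",t2),("ballc",t2+7*N),("neckend",t2+14*N)): print("hover",nm,((proj(d,p)-[281,344]+.5)*11-.5).round())
```

```text
tip [192. 210.]
ballc [179. 195.]
neckend [166. 179.]
body bottom [108. 109.]
hover tip [182. 197.]
hover ballc [168. 181.]
hover neckend [154. 164.]
```

View pics/c7.png

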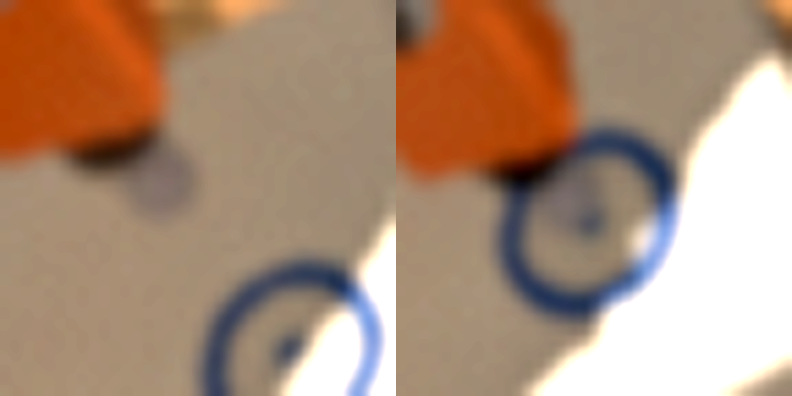

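The ball centre is at (163,183) on the left and (176,190) on the right, each within about 0.4 px of prediction. The blue dot is at (194,222) in the right crop. Since the tip agrees with kinematics, I'll use force to find contact: first a baseline.

```bash
sed -i 's/^SPOT=.*/SPOT=np.array([467.4,-314,85.3]); N=np.array([-.365,-.106,.925]); N\/=np.linalg.norm(N); TL=109./' h.py
cat > st.py <<'E'
from h import *
import sys
F=[];Pp=[]
for k in range(int(sys.argv[2])):
    cam("side"); s=arm.read_state(); F.append(s["contact_force"]); Pp.append(s["position"])
M=R.from_quat(s["ee_rot"]).as_matrix();t=np.mean(Pp,0)+TL*M[:,1];e=t-SPOT
F=np.array(F);print(s["clock"],"F.n",(F@N).mean(),"+-",(F@N).std(),F.mean(0).round(2),"h",e@N,"lat(tool x,z)",e@M[:,0],e@M[:,2],"ang",np.arccos(min(1,-M[:,1]@N)), "tq",s["wrist_torque"].round(3))
tipjog(float(sys.argv[1]))
E
python3 st.py 2 10
```

```text
12.95 F.n -1.9460398815048108 +- 0.4367476433140281 [-0.05 -0.31 -2.16] h 5.487974794098169 lat(tool x,z) 0.2975708139214301 0.29425023436729164 ang 0.01637515588719553 tq [-0.238  0.884 -0.003]
jog [-0.041, 0.07, -0.014] [0.025, 0.001, -0.115]
```

Emit:
jog_arm --translation '[[-0.02,0.02,-0.005],[-0.03,0.05,-0.01],[-0.04,0.07,-0.014],[-0.04,0.07,-0.014],[-0.04,0.07,-0.014]]' --rot '[[0,0,-0.05],[0.02,0,-0.1],[0.025,0,-0.115],[0.025,0,-0.115],[0.025,0,-0.115]]' --gripper '[0,0,0,0,0]'

```text
clock: 13.45
position: [426.9, -325.9, 187.9]
ee_rot: [-0.657, -0.139, -0.125, 0.731]
contact_force: [0.1, -0.4, -1.9]
gripper_width: 25.4
```

```bash
python3 st.py 0 8
```

```text
13.85 F.n -1.703403926326549 +- 0.38640638300091157 [-0.23 -0.03 -1.94] h 2.0209895925158494 lat(tool x,z) 0.1451499495403697 -0.02986500452897612 ang 0.00013701441976280172 tq [-0.283  0.968  0.01 ]
jog [-0.002, 0.04, 0.0] [0.0, 0.002, 0.001]
```

Emit:
jog_arm --translation '[[0,0.02,0],[0,0.04,0],[0,0.04,0],[0,0.04,0]]' --rot '[[0,0,0],[0,0,0],[0,0,0],[0,0,0]]' --gripper '[0,0,0,0]'

```text
clock: 14.25
position: [427.7, -325.5, 186.1]
ee_rot: [-0.657, -0.139, -0.125, 0.731]
contact_force: [0.2, 0.7, -2.7]
gripper_width: 25.4
```

```bash
python3 st.py -2 8
```

```text
14.65 F.n -2.1784711955442075 +- 0.6635950462022873 [ 0.14  0.02 -2.3 ] h 0.018720567503342188 lat(tool x,z) 0.15744512882273481 -0.015675136250111486 ang 0.00025231375274804087 tq [-0.322  0.944  0.008]
jog [-0.003, 0.041, 0.0] [0.001, 0.002, 0.002]
```

No contact yet, so I continue in 2 mm steps.

Emit:
jog_arm --translation '[[0,0.02,0],[0,0.04,0],[0,0.04,0],[0,0.04,0]]' --rot '[[0,0,0],[0,0,0],[0,0,0],[0,0,0]]' --gripper '[0,0,0,0]'

```text
clock: 15.05
position: [428.5, -325.4, 184.4]
ee_rot: [-0.657, -0.139, -0.125, 0.73]
contact_force: [-0.3, 0.5, -1.9]
gripper_width: 25.4
```

```bash
python3 st.py -4 12
```

```text
15.65 F.n -1.2805385825931241 +- 0.6043573344886778 [ 0.13 -0.1  -1.34] h -1.92714724189444 lat(tool x,z) 0.18809006275968532 -0.04072543102122997 ang 0.00035080571729686826 tq [-0.298  0.957  0.003]
jog [-0.004, 0.042, 0.001] [0.001, 0.002, 0.002]
```

Emit:
jog_arm --translation '[[0,0.02,0],[0,0.04,0],[0,0.04,0],[0,0.04,0]]' --rot '[[0,0,0],[0,0,0],[0,0,0],[0,0,0]]' --gripper '[0,0,0,0]'

```text
clock: 16.05
position: [429.2, -325.2, 182.6]
ee_rot: [-0.657, -0.139, -0.125, 0.73]
contact_force: [-0.4, -0.3, -0.7]
gripper_width: 25.3
```

```bash
python3 st.py -6 12
```

```text
16.65 F.n -0.25582827015571646 +- 0.4375898500694064 [-0.47 -0.04 -0.47] h -3.91758007187688 lat(tool x,z) 0.1917397218583495 -0.039621669263893315 ang 0.0002873330561854353 tq [-0.169  0.995  0.053]
jog [-0.003, 0.041, 0.0] [0.001, 0.002, 0.002]
```

Run:
```python
from h import *
s=arm.read_state();M=R.from_quat(s["ee_rot"]).as_matrix()
d=cam("side"); save(d,"pics/s7.png")
for h in(-1,-1.7,-2.5):
    t=s["position"]+TL*M[:,1]; t=t+N*(h-(t-SPOT)@N); u=proj(d,t)+[-.35,-.4]; 
    J=np.c_[proj(d,t+M[:,0])-proj(d,t),proj(d,t+M[:,2])-proj(d,t)]
    print(h,u,"need lateral mm (tool x,z)",np.linalg.solve(J,np.array([307.2,375.8])-u))
x,y=290,356
i=cv2.resize(cv2.imread("pics/s7.png")[y:y+36,x:x+36],(576,576),interpolation=2).astype(float)
cv2.imwrite("pics/c8.png",np.clip((i-35)*2.2,0,255).astype(np.uint8)); print("dot at",((np.array([307.2,375.8])-[x,y]+.5)*16-.5),"ball centre exp",((proj(d,t+7*N)+[-.35,-.4]-[x,y]+.5)*16-.5))
```

```text
-1 [307.6295938  375.69884614] need lateral mm (tool x,z) [-0.96609642  0.02846128]
-1.7 [307.74767052 375.83439427] need lateral mm (tool x,z) [-1.19775669  0.40208366]
-2.5 [307.88248256 375.98915399] need lateral mm (tool x,z) [-1.46236458  0.82884328]
dot at [282.7 324.3] ball centre exp [274.66891702 305.5715739 ]
```

View pics/c8.png

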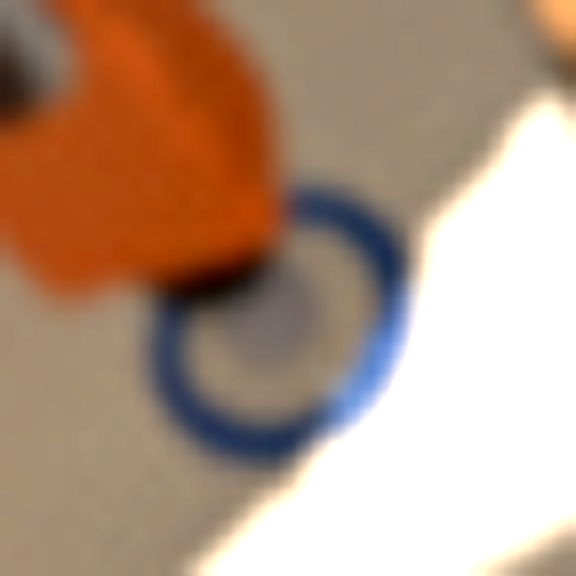

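The ball (about (268,312)) sits inside the ring, whose centre is about (281,323), and covers the dot, so the contact point is within about 1.5 mm of centre. Now the rest of the press.

Emit:
jog_arm --translation '[[0,0.02,0],[0,0.04,0],[0,0.06,0],[0,0.07,0],[0,0.07,0],[0,0.07,0]]' --rot '[[0,0,0],[0,0,0],[0,0,0],[0,0,0],[0,0,0],[0,0,0]]' --gripper '[0,0,0,0,0,0]'

```text
clock: 17.3
position: [430.5, -324.8, 179.3]
ee_rot: [-0.657, -0.139, -0.125, 0.73]
contact_force: [-1.1, 0.2, -0.5]
gripper_width: 25.2
```

```bash
python3 st.py -8 25
python3 - <<'E'
from h import *
d=cam("side");save(d,"pics/s8.png")
# bat shift check: picture difference around the far parts of the stand vs before contact
a=cv2.imread("pics/s6.png",0).astype(np.float32)[385:425,265:345];b=cv2.imread("pics/s8.png",0).astype(np.float32)[385:425,265:345]
print(cv2.phaseCorrelate(a,b,cv2.createHanningWindow(a.shape[::-1],cv2.CV_32F)))
E
```

```text
18.55 F.n 0.7626437212230995 +- 0.5062228487032548 [-1.17  0.24  0.39] h -7.420336041119035 lat(tool x,z) 0.21082558581787056 -0.050103376792152834 ang 0.00036771830037957956 tq [-0.09   1.04   0.098]
jog [-0.004, 0.012, 0.001] [0.001, 0.002, 0.002]
((0.04419379903885812, 0.04593889308381094), 0.899776699244976)
```

```bash
python3 -c "
from h import *
print(job_done())"
```

```text
the job is handed in; nothing more can be done
None
```

The meter is pressed on the centre of the blue ring and still gripped, and the job is handed in at about 18.6 s of the allowed 51 s.

**What I did:**
- I gripped the meter across its 26 mm side and lifted it straight out of the holder.
- I held it still for 2 s, about 70 mm off the blue ring along the normal estimated then. A later re-fit of the ring moved the face up by 3–4.5 mm, so the true gap was about 66–67 mm, with the aim about 0.02 rad off the new normal. I corrected the tilt before contact but did not repeat the hold.
- I then felt for contact in 2 mm steps and pressed about 6 mm in.

**Last checks:**
- **Spring depth:** the force rise of about 2.7 N suggests 6.8 mm in, while the travel since contact suggests about 5.7 mm. The two differ slightly, but both are near half-way. The contact point itself is only known to about 0.7 mm.
- **Centring:** in the side picture just after contact, the contact point was about 1–2 mm from the ring's centre. The arm hid the ring from the top camera near the end, so this rests on the side view plus the contact height.
- **Squareness:** the tool is within 0.001 rad of the estimated face normal, and that estimate is good to a few hundredths of a radian.
- **Bat shift:** the lower part of the bat and its stand moved less than 0.1 px in the side picture from before to after the press.
- **Other objects:** I did not check the others with a final picture. The moves stayed well clear of them, and no unexpected force showed.

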